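# Gearbox to neutral, then find the socket that fits the spindle nut

## Task

First put the small gearbox's lever in neutral, on its middle mark, and leave it there. Then find which of the two large sockets on the wooden rail fits the hex nut on top of the gearbox - they look the same, so try them without forcing, and stand one that does not fit back on the rail or the bench - and push the one that fits fully home, upright, on the nut. Finish while still holding that socket in the gripper, seated on the nut; leave the other things on the bench where they are.

Things in the scene. Friction and masses are not known exactly. Their poses are not given: they have to be found in the camera images.
- nut_seat (a point): centre of the washer face (52 mm wide) under the steel hex nut on the gearbox, 71 mm above the bench. From it the nut rises 14 mm, 24 mm across flats, the top 4 mm narrowed as lead-in, then a 14 mm stud 5 mm more. A seated socket's foot stands on this face. Axes as the gearbox's: two flats of the nut are square to x, others every 60 degrees. The nut does not turn.
- lever_pivot (a point): point on the lever's upright pivot axis, 73 mm above the bench, on top of the gearbox, 130 mm toward its -y from the nut. Axes as the gearbox's.
- lever_knob (a point): centre of the lever's upright round black grip: 18 mm diameter, from 81 to 123 mm above the bench (this point at 102 mm), 90 mm horizontally from the pivot. A level steel arm joins it to the pivot, at 71 to 79 mm above the bench.
- lever (a joint): lever angle about its upright pivot, rad, 0 to 1.6, growing clockwise from above (the grip moves toward the gearbox's +y). Neutral is 0.8: the arm points along the gearbox's -x, over the long middle one of three brass marks. Starts between 0 and 0.35, stays where it is left; takes about 2 N at the grip.
- socket_a_mid (a point): steel hexagonal socket, 60 mm tall, upright, mouth down, on a peg of the rail; 0.3 kg. Hexagon outside, 40 mm across flats from 26 to 58 mm above its foot (grip there), 2 mm less below. This point: on its axis, 30 mm above its foot. z up; two flats are square to its x axis, others every 60 degrees. Bore: see socket_a.
- socket_b_mid (a point): steel hexagonal socket, 60 mm tall, upright, mouth down, on a peg of the rail; 0.3 kg. Hexagon outside, 40 mm across flats from 26 to 58 mm above its foot (grip there), 2 mm less below. This point: on its axis, 30 mm above its foot. z up; two flats are square to its x axis, others every 60 degrees. Bore: see socket_a.
- socket_c_mid (a point): steel hexagonal socket, 60 mm tall, upright, mouth down, on a peg of the rail; 0.3 kg. Hexagon outside, 28 mm across flats from 26 to 58 mm above its foot (grip there), 2 mm less below. This point: on its axis, 30 mm above its foot. z up; two flats are square to its x axis, others every 60 degrees. The slim one; its bore is 14 mm, far too small.
- socket_a: the socket of socket_a_mid; origin at the centre of its foot. A hexagonal bore 26 mm deep, parallel to the outer flats, opens in the foot. Of socket_a and socket_b, alike outside, one goes over the nut with 1 mm play each side; the other is too small and stops on top of the nut, 14 mm higher than seated. Which is which must be tried.
- socket_b: the socket of socket_b_mid; origin at the centre of its foot.
- rail: fixed wooden rail, 215 x 55 x 12 mm (its x, y, z), origin at the centre of its underside on the bench. On its top, 12 mm above the bench, three stub pegs, 9 mm diameter, 12 mm tall, stand at -75, 0 and 75 mm along its x, each with a socket, in any order.
- gearbox: fixed grey gearbox, housing 130 x 240 x 60 mm (its x, y, z), origin at the centre of its foot on the bench; at yaw 0 its x points away from the robot, y to the robot's left, z up. The nut stands at its +y end, the lever at its -y end.
- wax: bystander: brown round cake of beeswax, 62 mm diameter, 22 mm high; origin at the centre of its underside.
- spool: bystander: wooden spool of thread, 50 mm diameter, 60 mm high; origin at the centre of its underside.
Things that resemble listed ones, but are neither listed nor needed, are in the scene too. What is shaped like the socket_a but pink or turquoise is not meant.

How it is judged:
By the outcome, as a careful person would: the job done as asked, in the order asked, and still so for the second after the job is handed in, while the arm keeps its last pose, push and grip.
It also fails if it takes over 72 s, if anything falls off the work surface, if the arm or the gripper's body presses on something with over 40 N, if the wrist force passes 120 N, or if a joint passes its speed limit or range.

## Robot

A 6-joint arm with a two-finger parallel gripper is mounted at the origin on a cart in front of the work surface, level with it; the furniture and walls round the work are solid. World frame = base frame: x ahead of the robot, y to its left, z up, the work surface at z = 0. Lengths are in mm, angles in degrees, forces in N, time in s.
With the tool pointing down it reaches from about 300 to 850 mm from the base axis. Payload 4.2 kg.
Tool frame: the origin (TCP) lies midway between the tips of the shut fingers; the grasp point (between the pads) lies 19 mm behind it; z points along the fingers, y is the direction in which the jaws open and shut (so a half turn about z gives the same grasp; the last joint's range is limited). The gripper opens to 91 mm and grips with 3 to 60 N. Pads are 32 mm wide; open, the fingers measure 118 mm over their backs; the gripper's body (76 mm by 178 mm) begins 60 mm behind the grasp point.
Start: joints at [-77.177, 18.312, 89.639, -0, 72.044, -1.146], TCP at [138.803, -558.012, 213.976] pointing down, gripper open.
Joint ranges: [-177.97, 177.97], [-48.28, 115.42], [12.27, 149.76], [-77.06, 257.06], [2.81, 150.46], [-146.56, 146.56]. Speed limits (degrees/s): [147.25, 147.25, 180, 180, 180, 180].

## Interface

Orientations are given as [roll, pitch, yaw] about the fixed x, y, z axes, in that order (R = Rz(yaw) Ry(pitch) Rx(roll)).
In Python, from workcell import env gives the robot as it stands.
- The arm moves only by the shell command python3 -m jog 'ROWS' [FORCE]. ROWS is JSON, a list of rows, each an object of numbers: "dx", "dy", "dz": the shift along the world's x, y, z in m; "wx", "wy", "wz": the turn, a rotation vector about the world's x, y, z in rad; "grip": the gripper's target within -1 to 1 (shut at 1, half-way at 0, fully open at -1). In form: [{"dx": .., "dy": .., "dz": .., "wx": .., "wy": .., "wz": .., "grip": ..}, ...]. A call has 1 to 10 rows; each row shifts and turns the commanded pose from where the row before left it; what a row does not reach is not made up. A row lasts 1/10 s, in which the tool goes at most 50 mm and 8.59 degrees, less where a joint would pass 70% of its speed; a pose out of reach is approached as far as the arm can. A call with a gripper value outside its range is refused whole. The fingers move at their own pace and stop on an object; FORCE is the grip in N (left out, the last holds). Time passes only in rows, so rows that do not move let the fingers close. It gives the time, the measured TCP pose, the force and the opening at its end, in the units of the state.
- env.state(): the state, without advancing time (a new reading comes with each control period).
- env.grab_frame(name): name is "side" or "top" or "wrist"; returns the picture (400x640x3 uint8, red, green, blue); there is no depth.
- env.get_calibration(name): a dict with "fx", "fy", "cx", "cy" (pixels), "R" (3x3) and "t" (3): a world point X has camera coordinates R X + t. Camera axes: x right, y down, z forward; pixel columns grow to the right and rows downward; lengths in mm; the calibration is good to about 2 mm. The wrist camera is an equidistant fisheye: a pixel r from the principal point sees the ray r / f radians off the axis. A picture is of the moment at which its call begins: read the wrist's pose just before it. get_calibration takes no time and is no camera call; for the wrist camera it gives the pose at the moment of the call.
- env.job_done(): hands the job in, once; it reports no verdict.
The state is a dict: "time_s": time; "qpos": joint angles; "qvel": joint speeds; "effort": joint torques, N m; "ee_pos": TCP position; "ee_rot": TCP orientation; "force": force on the tool from outside, world axes, zero at the start; "torque": the same for the moment, N m; "gripper_width": finger opening in mm.
Only numpy, scipy, OpenCV 4.12 (cv2) and the standard library are available. Lean on these libraries where they do the work, as an engineer would, in place of code of your own. Each camera call takes 0.05 s, during which the arm holds its last target. There are 200 camera calls.

## Working session

There is one attempt and no reset: what is moved stays moved. The work goes in short steps, Python scripts to look and compute and a shell command to move; the robot and the scene stay as the last step left them, time stands still between calls to the robot, and variables do not carry over. Pictures are saved under pics/ and viewed, about 8 in all and at most 12, crops included, and the job is handed in when it is done.

```bash
mkdir -p pics; cat > h.py <<'E'
import numpy as np, cv2
from workcell import env
def snap(n,f,crop=None,s=1):
    im=cv2.cvtColor(env.grab_frame(n),cv2.COLOR_RGB2BGR); cv2.imwrite('pics/raw_'+f,im)
    if crop: x0,y0,x1,y1=crop; im=im[y0:y1,x0:x1]
    cv2.imwrite('pics/'+f,cv2.resize(im,None,fx=s,fy=s,interpolation=cv2.INTER_CUBIC))
def ray(n,u,v,c=None):
    c=c or env.get_calibration(n); R=np.array(c['R']);t=np.array(c['t'])
    x=(u-c['cx'])/c['fx'];y=(v-c['cy'])/c['fy']
    if n=='wrist':
        r=np.hypot(x,y); d=np.array([x/r*np.sin(r),y/r*np.sin(r),np.cos(r)]) if r>1e-9 else np.array([0,0,1.])
    else: d=np.array([x,y,1.])
    return -R.T@t, R.T@d
def atz(n,u,v,z,c=None):
    o,d=ray(n,u,v,c); return (o+d*(z-o[2])/d[2]).round(1)
def proj(n,X,c=None):
    c=c or env.get_calibration(n); p=np.array(c['R'])@np.array(X,float)+np.array(c['t'])
    if n=='wrist':
        r=np.hypot(p[0],p[1]);th=np.arctan2(r,p[2]);return np.array([c['cx']+c['fx']*th*p[0]/r,c['cy']+c['fy']*th*p[1]/r]).round(1)
    return np.array([c['cx']+c['fx']*p[0]/p[2],c['cy']+c['fy']*p[1]/p[2]]).round(1)
E
python3 - <<'E'
from h import *
snap('top','t0.png',s=1.25); snap('side','s0.png',s=1.25)
for n in('top','side'):
    o,d=ray(n,320,200); print(n,o.round(),d.round(2))
print(env.state())
E
```

```text
top [ 415.   28. 1396.] [ 0.07 -0.01 -1.  ]
side [ 244.  464. 1085.] [ 0.26 -0.39 -0.88]
{'time_s': 0.1, 'qpos': array([-7.71771443e+01,  1.83462715e+01,  8.96999984e+01,  9.01065293e-04,
        7.20442964e+01, -1.14528400e+00]), 'qvel': array([ 0.00912063, -0.12091927, -0.16235607,  0.03579507,  0.07509432,
       -0.02789865]), 'effort': array([-2.61863097e-04, -4.13332558e+01, -2.32508522e+01,  7.29825860e-02,
        4.22024424e-02, -5.72277304e-05]), 'ee_pos': array([ 138.70423202, -557.54465142,  213.21752282]), 'ee_rot': array([-1.79909469e+02, -2.66677507e-03,  1.39678591e+01]), 'force': array([ 0.64439247,  1.17806152, -0.40062125]), 'torque': array([-0.01318482, -0.01472771, -0.06121757]), 'gripper_width': 91.3512021069156}
```

View pics/t0.png

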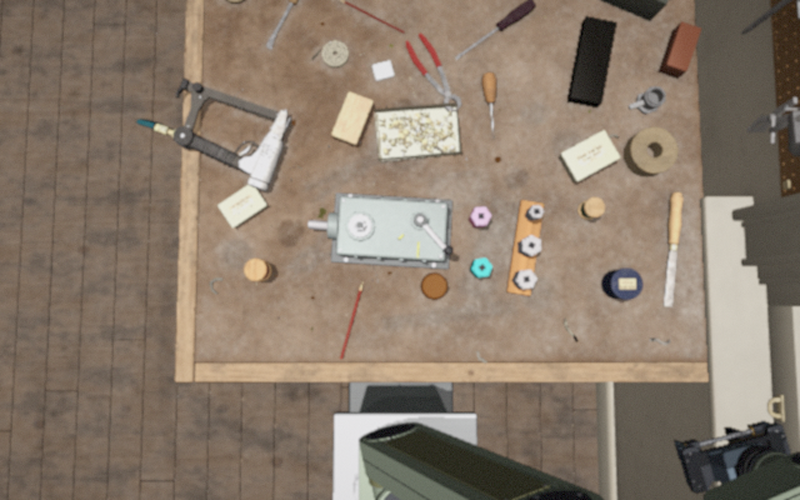

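View pics/s0.png

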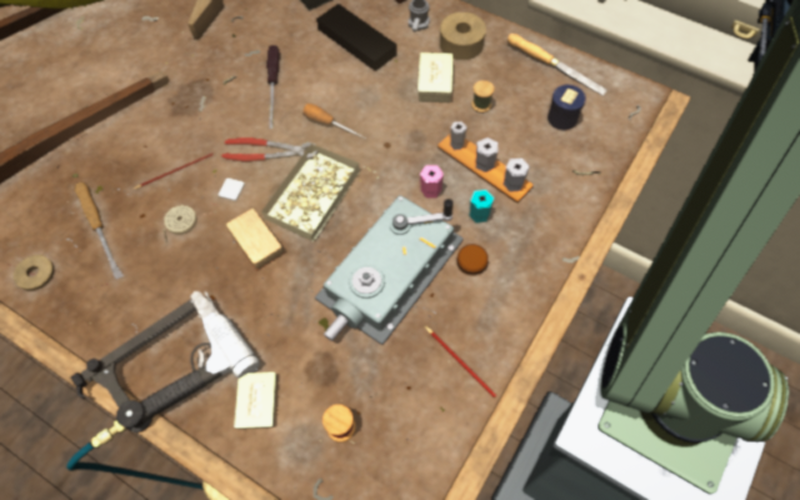

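Top view: gearbox nut at about (360,226), lever pivot (421,220), knob (448,252). The rail is at x≈525, with the slim socket on top (536,212) and the large ones at (531,245) and (526,280). The pink and turquoise decoys sit between. Next, an enlarged crop.

```bash
python3 - <<'E'
import cv2
im=cv2.imread('pics/raw_t0.png')[150:250,255:455]
cv2.imwrite('pics/t1.png',cv2.resize(im,None,fx=4,fy=4,interpolation=cv2.INTER_CUBIC))
im=cv2.imread('pics/raw_s0.png')[85:285,250:440]
cv2.imwrite('pics/s1.png',cv2.resize(im,None,fx=3,fy=3,interpolation=cv2.INTER_CUBIC))
E
```

```text
(no output)
```

View pics/t1.png

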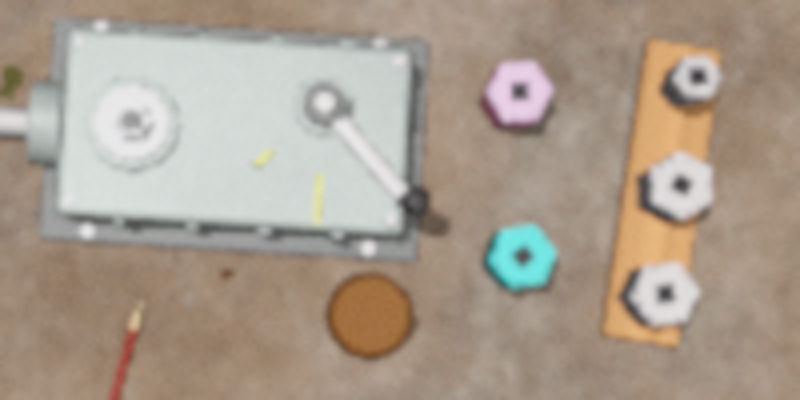

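```bash
python3 - <<'E'
from h import *
f=lambda u,v,z: atz('top',255+u/4,150+v/4,z)
P={k:f(*a) for k,a in dict(nut=(133,124,71),piv=(324,103,79),knob=(415,200,121),b1=(682,185,72),b2=(664,293,72),c=(696,76,72),pink=(520,90,60),turq=(523,256,60),wax=(371,315,22)).items()}
for k in P: print(k,P[k])
C=[f(70,30,60),f(411,52,60),f(401,235,60),f(60,212,60)]; print(C)
R=[f(648,40,12),f(720,50,12),f(680,346,12),f(604,334,12)]; print(R)
a=lambda v: np.degrees(np.arctan2(v[1],v[0]))
print('gb yaw from edges',a(C[0]-C[1])-90,a(C[3]-C[2])-90,'nut-piv',a(P['nut']-P['piv'])-90,np.linalg.norm((P['nut']-P['piv'])[:2]),'knobdist',np.linalg.norm((P['knob']-P['piv'])[:2]),a(P['knob']-P['piv']))
print('rail yaw',a(P['b2']-P['c'])%180,a(R[3]-R[0]),a(R[2]-R[1]),np.linalg.norm((P['b1']-P['b2'])[:2]))
E
```

```text
nut [564.2  98.1  71. ]
piv [577.6 -31.8  79. ]
knob [508.5 -89.1 121. ]
b1 [ 522.3 -275.    72. ]
b2 [ 449.1 -261.3   72. ]
c [ 596.9 -286.1   72. ]
pink [ 588.9 -167.6   60. ]
turq [ 474.7 -168.1   60. ]
wax [435.1 -66.7  22. ]
[array([630.7, 142.4,  60. ]), array([615.3, -92.8,  60. ]), array([489. , -84.9,  60. ]), array([504.9, 148.4,  60. ])]
[array([ 631.2, -266.6,   12. ]), array([ 623.9, -317.9,   12. ]), array([ 413.3, -285. ,   12. ]), array([ 421.8, -231.6,   12. ])]
gb yaw from edges -3.7461620496036545 -3.898827020717846 nut-piv 5.889587294604482 130.58931809302015 knobdist 89.76692041058332 -140.33335721222875
rail yaw 170.47482593092695 170.5110574843747 171.12100070664323 74.47100106752956
```

View pics/s1.png

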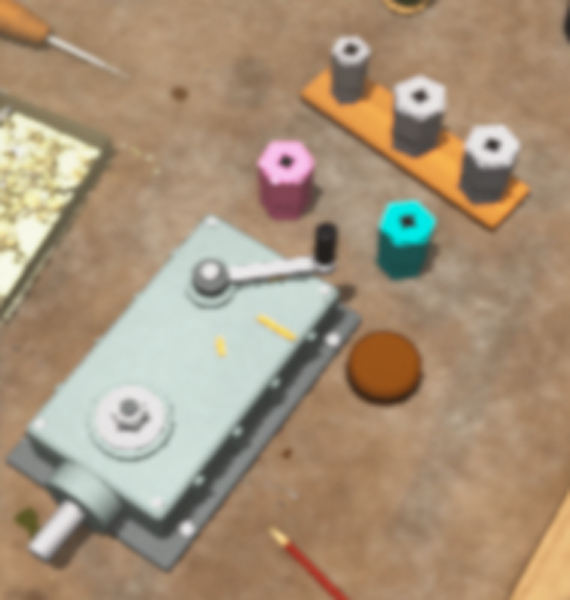

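```bash
python3 -m jog '[{"dx":0.03,"dy":0.038,"wz":0.045,"grip":-1},{"dx":0.03,"dy":0.038,"wz":0.045,"grip":-1},{"dx":0.03,"dy":0.038,"wz":0.045,"grip":-1},{"dx":0.03,"dy":0.038,"wz":0.045,"grip":-1},{"dx":0.03,"dy":0.038,"wz":0.045,"grip":-1},{"dx":0.03,"dy":0.038,"wz":0.045,"grip":-1},{"dx":0.03,"dy":0.038,"wz":0.045,"grip":-1},{"dx":0.03,"dy":0.038,"wz":0.045,"grip":-1},{"dx":0.03,"dy":0.038,"wz":0.045,"grip":-1},{"dx":0.03,"dy":0.038,"wz":0.045,"grip":-1}]'
```

```text
invalid input
```

```bash
python3 -m jog '[{"dx":0.03,"dy":0.038,"dz":0,"wx":0,"wy":0,"wz":0.045,"grip":-1}]'
```

```text
time_s: 0.2
ee_pos: [167.1, -522.9, 213.0]
ee_rot: [179.9, 0.1, 16.3]
force: [2.0, 0.5, 0.6]
gripper_width: 91.2
```

All fields are required.

```bash
python3 -m jog '[{"dx":0.03,"dy":0.038,"dz":0,"wx":0,"wy":0,"wz":0.045,"grip":-1},{"dx":0.03,"dy":0.038,"dz":0,"wx":0,"wy":0,"wz":0.045,"grip":-1},{"dx":0.03,"dy":0.038,"dz":0,"wx":0,"wy":0,"wz":0.045,"grip":-1},{"dx":0.03,"dy":0.038,"dz":0,"wx":0,"wy":0,"wz":0.045,"grip":-1},{"dx":0.03,"dy":0.038,"dz":0,"wx":0,"wy":0,"wz":0.045,"grip":-1},{"dx":0.03,"dy":0.038,"dz":0,"wx":0,"wy":0,"wz":0.045,"grip":-1},{"dx":0.03,"dy":0.038,"dz":0,"wx":0,"wy":0,"wz":0.045,"grip":-1},{"dx":0.03,"dy":0.038,"dz":0,"wx":0,"wy":0,"wz":0.045,"grip":-1},{"dx":0.03,"dy":0.038,"dz":0,"wx":0,"wy":0,"wz":0.045,"grip":-1},{"dx":0.03,"dy":0.038,"dz":0,"wx":0,"wy":0,"wz":0.0,"grip":-1}]'
```

```text
time_s: 1.2
ee_pos: [469.5, -138.1, 213.8]
ee_rot: [-180.0, 0.0, 39.8]
force: [0.9, -0.7, 0.4]
gripper_width: 91.0
```

```bash
python3 -m jog '[{"dx":0.02,"dy":0.025,"dz":0,"wx":0,"wy":0,"wz":0,"grip":-1},{"dx":0.0185,"dy":0.024,"dz":0,"wx":0,"wy":0,"wz":0,"grip":-1},{"dx":0,"dy":0,"dz":0,"wx":0,"wy":0,"wz":0,"grip":-1},{"dx":0,"dy":0,"dz":0,"wx":0,"wy":0,"wz":0,"grip":-1}]'; python3 - <<'E'
from h import *
c=env.get_calibration('wrist'); print(env.state()['ee_pos'],c)
snap('wrist','w0.png',s=1.25)
for n,X in dict(nut=(564,98,71),piv=(577.6,-31.8,79),knob=(508.5,-89,123),b1=(522.3,-275,72),b2=(449,-261,72)).items(): print(n,proj('wrist',X,c)*1.25)
E
```

```text
time_s: 1.6
ee_pos: [507.0, -90.7, 213.4]
ee_rot: [-180.0, 0.1, 39.8]
force: [0.2, 0.1, 0.5]
gripper_width: 91.1
[506.96864818 -90.68235853 213.41797907] {'fx': 309.70691628693146, 'fy': 309.70691628693146, 'cx': 319.41766248822864, 'cy': 204.0723867646048, 'R': array([[ 0.63956488, -0.76873529, -0.00167864],
       [-0.74641939, -0.6215181 ,  0.23785151],
       [-0.18388816, -0.1508685 , -0.97130008]]), 't': array([-393.85471156,  295.73837974,  468.21112427])}
nut [269.375  52.5  ]
piv [399.125 130.375]
knob [398.625 256.125]
b1 [556.625 352.625]
b2 [494.75 397.5 ]
```

View pics/w0.png

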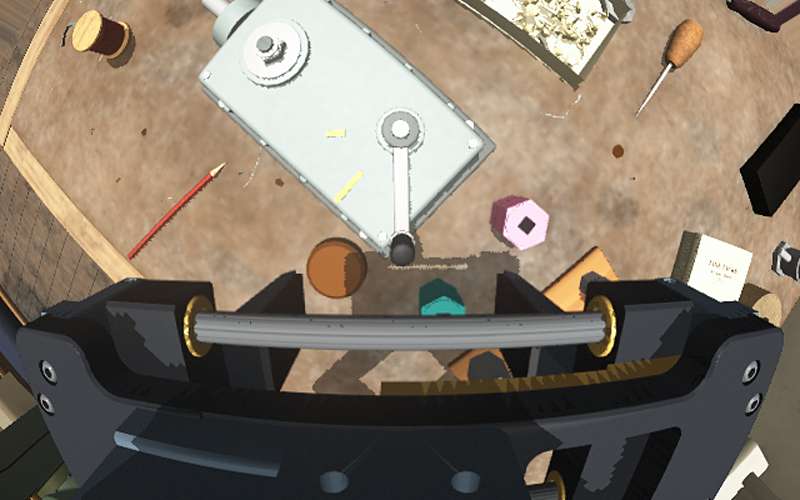

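The wrist view shows the knob top at (402,243), the pivot at (401,129), the nut stud at (265,44), the washer centre at about (275,54), and the long mark from (335,200) to (361,174). That agrees with the top camera to within a few mm.

```bash
python3 - <<'E'
from h import *
f=lambda u,v,z: atz('wrist',u/1.25,v/1.25,z)
for k,a in dict(knob=(402,243,123),piv=(401,129,81),washer=(275,54,71),stud=(265,44,90),m1=(335,200,61),m2=(361,174,61)).items(): print(k,f(*a))
E
```

```text
knob [516.8 -85.4 123. ]
piv [579. -33.  81.]
washer [565.8  92.2  71. ]
stud [567.1  96.6  90. ]
m1 [499.5 -26.8  61. ]
m2 [530.4 -30.3  61. ]
```

```bash
python3 -m jog '[{"dx":0.001,"dy":0.0015,"dz":-0.04,"wx":0,"wy":0,"wz":0,"grip":-1},{"dx":0,"dy":0,"dz":-0.04,"wx":0,"wy":0,"wz":0,"grip":-1},{"dx":0,"dy":0,"dz":-0.03,"wx":0,"wy":0,"wz":0,"grip":-1},{"dx":0,"dy":0,"dz":-0.015,"wx":0,"wy":0,"wz":0,"grip":0.3},{"dx":0,"dy":0,"dz":0,"wx":0,"wy":0,"wz":0,"grip":1},{"dx":0,"dy":0,"dz":0,"wx":0,"wy":0,"wz":0,"grip":1},{"dx":0,"dy":0,"dz":0,"wx":0,"wy":0,"wz":0,"grip":1},{"dx":0,"dy":0,"dz":0,"wx":0,"wy":0,"wz":0,"grip":1},{"dx":0,"dy":0,"dz":0,"wx":0,"wy":0,"wz":0,"grip":1},{"dx":0,"dy":0,"dz":0,"wx":0,"wy":0,"wz":0,"grip":1}]' 15
```

```text
time_s: 2.65
ee_pos: [508.6, -89.5, 89.5]
ee_rot: [179.9, -0.0, 39.8]
force: [0.1, -0.4, -0.9]
gripper_width: 38.1
```

```bash
python3 -m jog '[{"dx":0,"dy":0,"dz":0,"wx":0,"wy":0,"wz":0,"grip":1},{"dx":0,"dy":0,"dz":0,"wx":0,"wy":0,"wz":0,"grip":1},{"dx":0,"dy":0,"dz":0,"wx":0,"wy":0,"wz":0,"grip":1},{"dx":0,"dy":0,"dz":0,"wx":0,"wy":0,"wz":0,"grip":1},{"dx":0,"dy":0,"dz":0,"wx":0,"wy":0,"wz":0,"grip":1}]' 15;  python3 - <<'E'
import numpy as np
p=np.array([578,-32.2]);y=np.radians(-3.75)
t=p+90*np.array([-np.cos(y),-np.sin(y)]);print(t)
a0=np.radians(-141);a1=np.radians(-183.75)
for a in np.linspace(a0,a1,6): print((p+90*np.array([np.cos(a),np.sin(a)])).round(1))
E
```

```text
time_s: 3.15
ee_pos: [508.5, -89.8, 89.0]
ee_rot: [180.0, 0.0, 39.8]
force: [0.5, -2.9, 1.1]
gripper_width: 17.4
[488.19269691 -26.31371837]
[508.1 -88.8]
[500.4 -77.8]
[494.5 -65.8]
[490.4 -53. ]
[488.3 -39.7]
[488.2 -26.3]
```

```bash
python3 -m jog '[{"dx":-0.0040,"dy":0.0055,"dz":0,"wx":0,"wy":0,"wz":-0.075,"grip":1},{"dx":-0.0037,"dy":0.0057,"dz":0,"wx":0,"wy":0,"wz":-0.075,"grip":1},{"dx":-0.0032,"dy":0.0060,"dz":0,"wx":0,"wy":0,"wz":-0.075,"grip":1},{"dx":-0.0027,"dy":0.0061,"dz":0,"wx":0,"wy":0,"wz":-0.075,"grip":1},{"dx":-0.0023,"dy":0.0063,"dz":0,"wx":0,"wy":0,"wz":-0.075,"grip":1},{"dx":-0.0018,"dy":0.0065,"dz":0,"wx":0,"wy":0,"wz":-0.075,"grip":1},{"dx":-0.0013,"dy":0.0066,"dz":0,"wx":0,"wy":0,"wz":-0.075,"grip":1},{"dx":-0.0008,"dy":0.0067,"dz":0,"wx":0,"wy":0,"wz":-0.075,"grip":1},{"dx":-0.0003,"dy":0.0067,"dz":0,"wx":0,"wy":0,"wz":-0.075,"grip":1},{"dx":0.0002,"dy":0.0067,"dz":0,"wx":0,"wy":0,"wz":-0.075,"grip":1}]'; python3 -m jog '[{"dx":0,"dy":0,"dz":0,"wx":0,"wy":0,"wz":0,"grip":1},{"dx":0,"dy":0,"dz":0,"wx":0,"wy":0,"wz":0,"grip":1}]'
```

```text
time_s: 4.15
ee_pos: [487.6, -26.6, 89.0]
ee_rot: [180.0, 0.1, -3.4]
force: [-2.1, -1.9, 1.5]
gripper_width: 17.6
time_s: 4.35
ee_pos: [487.6, -26.3, 89.0]
ee_rot: [-180.0, 0.1, -3.1]
force: [-2.9, 0.7, 4.2]
gripper_width: 17.8
```

```bash
python3 -m jog '[{"dx":0,"dy":0,"dz":0,"wx":0,"wy":0,"wz":0,"grip":-1},{"dx":0,"dy":0,"dz":0,"wx":0,"wy":0,"wz":0,"grip":-1},{"dx":0,"dy":0,"dz":0,"wx":0,"wy":0,"wz":0,"grip":-1},{"dx":0,"dy":0,"dz":0.03,"wx":0,"wy":0,"wz":0,"grip":-1},{"dx":0,"dy":0,"dz":0.04,"wx":0,"wy":0,"wz":0,"grip":-1},{"dx":0,"dy":0,"dz":0.04,"wx":0,"wy":0,"wz":0,"grip":-1},{"dx":0,"dy":0,"dz":0.04,"wx":0,"wy":0,"wz":0,"grip":-1},{"dx":0,"dy":0,"dz":0,"wx":0,"wy":0,"wz":0,"grip":-1},{"dx":0,"dy":0,"dz":0,"wx":0,"wy":0,"wz":0,"grip":-1}]' 15;  python3 - <<'E'
from h import *
snap('wrist','w1.png',(160,0,480,240),2.5)
E
```

```text
time_s: 5.25
ee_pos: [488.8, -26.9, 239.5]
ee_rot: [180.0, -0.1, -3.2]
force: [-0.8, 0.2, -0.5]
gripper_width: 86.9
```

View pics/w1.png

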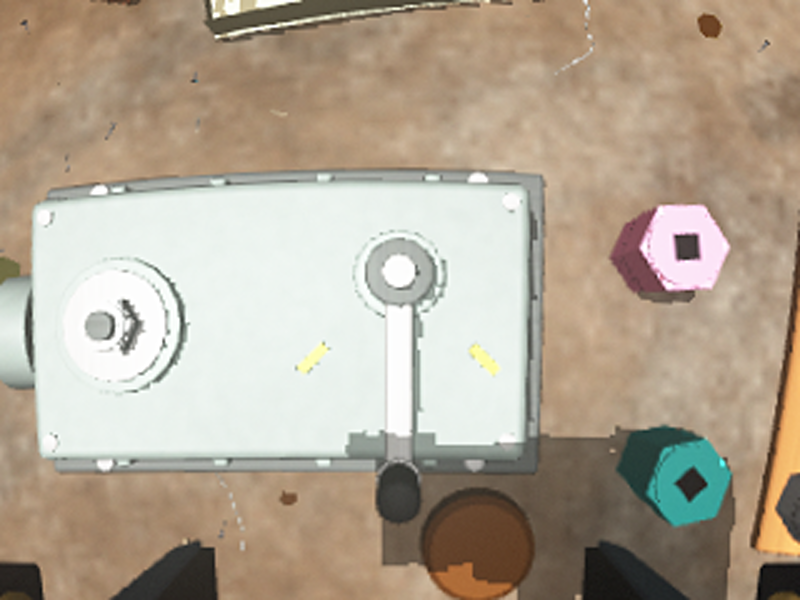

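The lever now lies between the two short marks (313,358) and (485,359), over the hidden middle one, with the pivot at (399,270). The nut stud is at (100,325), the washer centre at about (119,325).

```bash
python3 - <<'E'
from h import *
f=lambda u,v,z: atz('wrist',160+u/2.5,v/2.5,z)
P={k:f(*a) for k,a in dict(piv=(399,270,81),armend=(398,445,79),armA=(387,440,79),armB=(411,440,79),knob=(398,480,123),washer=(119,325,71),stud=(100,325,90),mL=(313,358,61),mR=(485,359,61),c1=(42,205,60),c2=(527,190,60),c3=(527,455,60),c4=(40,455,60)).items()}
for k in P: print(k,P[k])
a=lambda v: np.degrees(np.arctan2(v[1],v[0])).round(2)
print(a(P['armend']-P['piv']),a(P['mL']-P['piv']),a(P['mR']-P['piv']),'sides',a(P['c1']-P['c2'])-90,a(P['c4']-P['c3'])-90)
E
```

```text
piv [577.7 -31.9  81. ]
armend [503.  -27.2  79. ]
armA [505.5 -22.6  79. ]
armB [504.9 -32.9  79. ]
knob [496.6 -26.9 123. ]
washer [565.3  95.4  71. ]
stud [565.8  97.1  90. ]
mL [542.1   8.8  61. ]
mR [537.2 -68.2  61. ]
c1 [629.1 135.9  60. ]
c2 [613.7 -91.4  60. ]
c3 [492.2 -86.   60. ]
c4 [507.5 149.   60. ]
176.4 131.18 -138.13 sides -3.8799999999999955 -3.730000000000004
```

```bash
python3 -m jog '[{"dx":-0.014,"dy":-0.04,"dz":0,"wx":0,"wy":0,"wz":0,"grip":-1},{"dx":-0.014,"dy":-0.04,"dz":0,"wx":0,"wy":0,"wz":0,"grip":-1},{"dx":-0.014,"dy":-0.04,"dz":0,"wx":0,"wy":0,"wz":0,"grip":-1},{"dx":-0.014,"dy":-0.04,"dz":0,"wx":0,"wy":0,"wz":0,"grip":-1},{"dx":-0.014,"dy":-0.04,"dz":0,"wx":0,"wy":0,"wz":0,"grip":-1},{"dx":-0.014,"dy":-0.04,"dz":0,"wx":0,"wy":0,"wz":0,"grip":-1},{"dx":0,"dy":0,"dz":0,"wx":0,"wy":0,"wz":0,"grip":-1},{"dx":0,"dy":0,"dz":0,"wx":0,"wy":0,"wz":0,"grip":-1},{"dx":0,"dy":0,"dz":0,"wx":0,"wy":0,"wz":0,"grip":-1}]';  python3 - <<'E'
from h import *
c=env.get_calibration('wrist')
snap('wrist','w2.png',(220,60,420,210),4)
for X in [(522.3,-275,72),(449,-261,72)]: print((proj('wrist',X,c)-[220,60])*4)
E
```

```text
time_s: 6.2
ee_pos: [404.2, -265.6, 237.9]
ee_rot: [-179.9, 0.1, -3.2]
force: [0.2, 0.3, -0.9]
gripper_width: 91.0
[409.6  90. ]
[373.2 361.2]
```

View pics/w2.png

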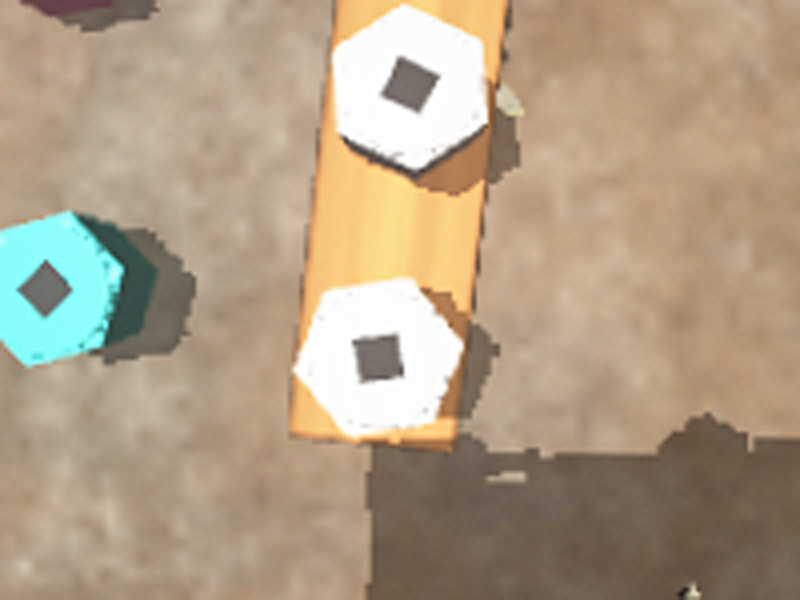

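The image shows two large sockets on the rail: the upper (middle peg) hexagon is centred at about (411,85), the lower (end peg) at about (379,357). I read the vertices off for orientation.

```bash
python3 - <<'E'
from h import *
V={'b1':[(406,5),(482,43),(488,124),(417,170),(342,134),(334,48)],'b2':[(325,287),(412,278),(462,348),(434,422),(350,434),(294,366)]}
for k,v in V.items():
    W=np.array([atz('wrist',220+a/4,60+b/4,72)[:2] for a,b in v])
    c=W.mean(0);d=W-c;ang=np.degrees(np.arctan2(d[:,1],d[:,0]))
    z=np.exp(6j*np.radians(ang)).mean(); va=np.degrees(np.angle(z))/6
    print(k,c.round(1),'r',np.hypot(*d.T).round(1),'vertex ang',round(va,1),'flat normals',[(round(va+30+60*i,1)) for i in range(3)])
q=lambda a,b:atz('wrist',220+a/4,60+b/4,72)[:2]
print(q(411,83),q(378.5,358))
E
```

```text
b1 [ 523.7 -275.4] r [23.  22.6 22.9 23.1 22.7 23.5] vertex ang 0.4 flat normals [np.float64(30.4), np.float64(90.4), np.float64(150.4)]
b2 [ 450.6 -262.6] r [23.9 22.9 22.5 23.4 22.9 23.4] vertex ang -25.5 flat normals [np.float64(4.5), np.float64(64.5), np.float64(124.5)]
[ 524.7 -275.3] [ 450.1 -262.3]
```

```bash
python3 -m jog '[{"dx":0.0116,"dy":0.0008,"dz":0,"wx":0,"wy":0,"wz":-0.0972,"grip":-0.5},{"dx":0.0116,"dy":0.0008,"dz":0,"wx":0,"wy":0,"wz":-0.0972,"grip":-0.5},{"dx":0.0115,"dy":0.0008,"dz":0,"wx":0,"wy":0,"wz":-0.0972,"grip":-0.5},{"dx":0.0115,"dy":0.0008,"dz":0,"wx":0,"wy":0,"wz":-0.0972,"grip":-0.5},{"dx":0,"dy":0,"dz":-0.04,"wx":0,"wy":0,"wz":0,"grip":-0.5},{"dx":0,"dy":0,"dz":-0.04,"wx":0,"wy":0,"wz":0,"grip":-0.5},{"dx":0,"dy":0,"dz":-0.04,"wx":0,"wy":0,"wz":0,"grip":-0.5},{"dx":0,"dy":0,"dz":0,"wx":0,"wy":0,"wz":0,"grip":-0.5},{"dx":0,"dy":0,"dz":0,"wx":0,"wy":0,"wz":0,"grip":-0.5}]'
```

```text
time_s: 7.15
ee_pos: [451.2, -262.7, 119.4]
ee_rot: [-180.0, 0.0, -25.4]
force: [-0.7, 0.1, 1.0]
gripper_width: 68.2
```

```bash
python3 -m jog '[{"dx":-0.0005,"dy":0,"dz":-0.03,"wx":0,"wy":0,"wz":0,"grip":-0.5},{"dx":0,"dy":0,"dz":-0.03,"wx":0,"wy":0,"wz":0,"grip":-0.5},{"dx":0,"dy":0,"dz":-0.022,"wx":0,"wy":0,"wz":0,"grip":-0.5},{"dx":0,"dy":0,"dz":0,"wx":0,"wy":0,"wz":0,"grip":1},{"dx":0,"dy":0,"dz":0,"wx":0,"wy":0,"wz":0,"grip":1},{"dx":0,"dy":0,"dz":0,"wx":0,"wy":0,"wz":0,"grip":1},{"dx":0,"dy":0,"dz":0,"wx":0,"wy":0,"wz":0,"grip":1},{"dx":0,"dy":0,"dz":0,"wx":0,"wy":0,"wz":0,"grip":1}]' 40; python3 -m jog '[{"dx":0,"dy":0,"dz":0,"wx":0,"wy":0,"wz":0,"grip":1},{"dx":0,"dy":0,"dz":0,"wx":0,"wy":0,"wz":0,"grip":1},{"dx":0,"dy":0,"dz":0,"wx":0,"wy":0,"wz":0,"grip":1}]' 40
```

```text
time_s: 7.95
ee_pos: [451.7, -264.1, 38.9]
ee_rot: [180.0, -0.2, -25.5]
force: [0.0, 1.3, 6.3]
gripper_width: 39.7
time_s: 8.25
ee_pos: [451.7, -264.1, 38.9]
ee_rot: [180.0, -0.2, -25.5]
force: [0.1, 1.4, 8.1]
gripper_width: 39.6
```

```bash
python3 -m jog '[{"dx":0,"dy":0,"dz":0.03,"wx":0,"wy":0,"wz":0,"grip":1},{"dx":0,"dy":0,"dz":0.04,"wx":0,"wy":0,"wz":0,"grip":1},{"dx":0,"dy":0,"dz":0.04,"wx":0,"wy":0,"wz":0,"grip":1},{"dx":0,"dy":0,"dz":0.04,"wx":0,"wy":0,"wz":0,"grip":1},{"dx":0.004,"dy":0.035,"dz":0,"wx":0,"wy":0,"wz":-0.03,"grip":1},{"dx":0.004,"dy":0.035,"dz":0,"wx":0,"wy":0,"wz":-0.03,"grip":1},{"dx":0.004,"dy":0.035,"dz":0,"wx":0,"wy":0,"wz":-0.03,"grip":1},{"dx":0.004,"dy":0.035,"dz":0,"wx":0,"wy":0,"wz":-0.03,"grip":1},{"dx":0.004,"dy":0.035,"dz":0,"wx":0,"wy":0,"wz":-0.024,"grip":1},{"dx":0.004,"dy":0.035,"dz":0,"wx":0,"wy":0,"wz":0,"grip":1}]'; python3 -m jog '[{"dx":0.003,"dy":0.035,"dz":0,"wx":0,"wy":0,"wz":0,"grip":1},{"dx":0.003,"dy":0.035,"dz":0,"wx":0,"wy":0,"wz":0,"grip":1},{"dx":0.003,"dy":0.035,"dz":0,"wx":0,"wy":0,"wz":0,"grip":1},{"dx":0.003,"dy":0.035,"dz":0,"wx":0,"wy":0,"wz":0,"grip":1},{"dx":0.003,"dy":0.035,"dz":0,"wx":0,"wy":0,"wz":0,"grip":1},{"dx":0,"dy":0.02,"dz":0,"wx":0,"wy":0,"wz":0,"grip":1},{"dx":0,"dy":0,"dz":0,"wx":0,"wy":0,"wz":0,"grip":1},{"dx":0,"dy":0,"dz":0,"wx":0,"wy":0,"wz":0,"grip":1}]'; python3 - <<'E'
from h import *
c=env.get_calibration('wrist');p=proj('wrist',(565.3,97.5,85),c);print(p,env.state()['ee_pos'])
x,y=(p-[80,60]).astype(int); x=max(x,0);y=max(y,0);print(x,y)
snap('wrist','w3.png',(x,y,x+200,y+150),4)
for X in [(565.3,97.5,85),(565.3,97.5,71),(565.3,97.5,90)]: print((proj('wrist',X,c)-[x,y])*4)
E
```

```text
time_s: 9.25
ee_pos: [473.5, -52.2, 187.0]
ee_rot: [180.0, 0.0, -33.8]
force: [1.4, 0.6, -3.6]
gripper_width: 39.6
time_s: 10.05
ee_pos: [488.6, 141.2, 186.8]
ee_rot: [179.9, 0.0, -33.7]
force: [0.2, -0.4, -3.4]
gripper_width: 40.3
[312.5 105.7] [488.55873698 141.24369211 186.75503455]
232 45
[322.  242.8]
[323.2 247.2]
[321.6 240.8]
```

View pics/w3.png

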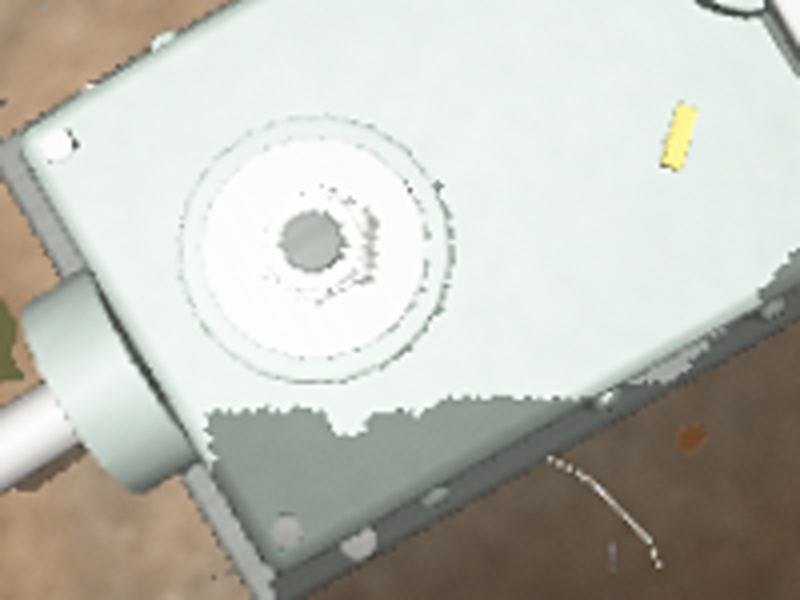

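Near view: washer centre (314.5,247), stud top (313,240). Both are about 9 px left of where I predicted.

```bash
python3 - <<'E'
from h import *
f=lambda u,v,z: atz('wrist',232+u/4,45+v/4,z)
print(f(314.5,247,71),f(313,240,90),env.state()['ee_pos'],env.state()['force'])
E
```

```text
[566.6  98.6  71. ] [566.5  98.3  90. ] [488.64202883 140.74774278 186.80460551] [-0.18406473  0.28664979 -2.26925446]
```

```bash
python3 -m jog '[{"dx":0.026,"dy":-0.0142,"dz":0,"wx":0,"wy":0,"wz":0,"grip":1},{"dx":0.026,"dy":-0.0142,"dz":0,"wx":0,"wy":0,"wz":0,"grip":1},{"dx":0.0258,"dy":-0.0141,"dz":0,"wx":0,"wy":0,"wz":0,"grip":1},{"dx":0,"dy":0,"dz":-0.03,"wx":0,"wy":0,"wz":0,"grip":1},{"dx":0,"dy":0,"dz":-0.03,"wx":0,"wy":0,"wz":0,"grip":1},{"dx":0,"dy":0,"dz":0,"wx":0,"wy":0,"wz":0,"grip":1},{"dx":0,"dy":0,"dz":0,"wx":0,"wy":0,"wz":0,"grip":1}]'
```

```text
time_s: 10.8
ee_pos: [566.8, 98.0, 127.2]
ee_rot: [180.0, 0.0, -33.8]
force: [0.0, 0.2, -2.2]
gripper_width: 39.7
```

```bash
for i in 1; do python3 -m jog '[{"dx":-0.0004,"dy":0.0004,"dz":-0.005,"wx":0,"wy":0,"wz":0,"grip":1},{"dx":0,"dy":0,"dz":-0.005,"wx":0,"wy":0,"wz":0,"grip":1},{"dx":0,"dy":0,"dz":-0.002,"wx":0,"wy":0,"wz":0,"grip":1},{"dx":0,"dy":0,"dz":0,"wx":0,"wy":0,"wz":0,"grip":1}]'; python3 -m jog '[{"dx":0,"dy":0,"dz":-0.002,"wx":0,"wy":0,"wz":0,"grip":1},{"dx":0,"dy":0,"dz":-0.002,"wx":0,"wy":0,"wz":0,"grip":1},{"dx":0,"dy":0,"dz":0,"wx":0,"wy":0,"wz":0,"grip":1}]'; done
```

```text
time_s: 11.2
ee_pos: [566.4, 99.5, 115.1]
ee_rot: [180.0, -0.0, -33.7]
force: [0.2, 0.1, -2.8]
gripper_width: 40.0
time_s: 11.5
ee_pos: [566.6, 99.3, 110.8]
ee_rot: [180.0, -0.0, -33.7]
force: [0.6, 0.6, -3.6]
gripper_width: 39.7
```

```bash
python3 -m jog '[{"dx":0,"dy":0,"dz":-0.002,"wx":0,"wy":0,"wz":0,"grip":1},{"dx":0,"dy":0,"dz":0,"wx":0,"wy":0,"wz":0,"grip":1}]'; python3 -m jog '[{"dx":0,"dy":0,"dz":-0.002,"wx":0,"wy":0,"wz":0,"grip":1},{"dx":0,"dy":0,"dz":0,"wx":0,"wy":0,"wz":0,"grip":1}]'
```

```text
time_s: 11.7
ee_pos: [567.0, 99.4, 109.6]
ee_rot: [-180.0, -0.1, -33.7]
force: [-1.0, -0.6, 0.7]
gripper_width: 39.5
time_s: 11.9
ee_pos: [567.4, 99.1, 107.7]
ee_rot: [-180.0, -0.1, -33.7]
force: [1.0, -1.4, 2.7]
gripper_width: 39.9
```

```bash
python3 -m jog '[{"dx":0,"dy":0,"dz":-0.002,"wx":0,"wy":0,"wz":0,"grip":1},{"dx":0,"dy":0,"dz":0,"wx":0,"wy":0,"wz":0,"grip":1}]'; python3 -m jog '[{"dx":0,"dy":0,"dz":-0.002,"wx":0,"wy":0,"wz":0,"grip":1},{"dx":0,"dy":0,"dz":0,"wx":0,"wy":0,"wz":0,"grip":1}]'
```

```text
time_s: 12.1
ee_pos: [568.0, 98.7, 105.2]
ee_rot: [-179.9, -0.2, -33.7]
force: [3.4, -3.1, 0.2]
gripper_width: 39.7
time_s: 12.3
ee_pos: [567.8, 98.6, 102.9]
ee_rot: [-180.0, -0.2, -33.7]
force: [3.8, -4.6, 0.0]
gripper_width: 39.8
```

```bash
python3 -m jog '[{"dx":0.001,"dy":-0.001,"dz":-0.002,"wx":0,"wy":0,"wz":0,"grip":1},{"dx":0,"dy":0,"dz":0,"wx":0,"wy":0,"wz":0,"grip":1}]'; python3 -m jog '[{"dx":0,"dy":0,"dz":-0.002,"wx":0,"wy":0,"wz":0,"grip":1},{"dx":0,"dy":0,"dz":0,"wx":0,"wy":0,"wz":0,"grip":1}]';  python3 -m jog '[{"dx":0,"dy":0,"dz":-0.002,"wx":0,"wy":0,"wz":0,"grip":1},{"dx":0,"dy":0,"dz":0,"wx":0,"wy":0,"wz":0,"grip":1}]'
```

```text
time_s: 12.5
ee_pos: [567.9, 98.5, 100.3]
ee_rot: [-180.0, -0.0, -33.8]
force: [3.4, -1.3, -3.2]
gripper_width: 39.7
time_s: 12.7
ee_pos: [567.9, 98.5, 98.6]
ee_rot: [-180.0, -0.0, -33.7]
force: [3.3, -1.3, -4.0]
gripper_width: 39.6
time_s: 12.9
ee_pos: [567.9, 98.5, 98.0]
ee_rot: [-180.0, -0.1, -33.7]
force: [1.1, -2.6, 4.1]
gripper_width: 39.8
```

It stopped at TCP z 98, which is the seated height (71 + 27). I'll press a little more to confirm, then look.

```bash
python3 -m jog '[{"dx":0.0003,"dy":-0.0003,"dz":-0.002,"wx":0,"wy":0,"wz":0,"grip":1},{"dx":0,"dy":0,"dz":0,"wx":0,"wy":0,"wz":0,"grip":1}]'; python3 -m jog '[{"dx":0,"dy":0,"dz":-0.001,"wx":0,"wy":0,"wz":0,"grip":1},{"dx":0,"dy":0,"dz":0,"wx":0,"wy":0,"wz":0,"grip":1},{"dx":0,"dy":0,"dz":0,"wx":0,"wy":0,"wz":0,"grip":1}]'; python3 - <<'E'
from h import *
c=env.get_calibration('side');p=proj('side',(540,30,80),c).astype(int);x,y=p-[70,50];print(x,y)
im=cv2.cvtColor(env.grab_frame('side'),cv2.COLOR_RGB2BGR)[y-30:y+90,x:x+160]
w=cv2.cvtColor(env.grab_frame('wrist'),cv2.COLOR_RGB2BGR)[20:320,120:520]
a=cv2.resize(im,(533,400),interpolation=cv2.INTER_CUBIC);b=cv2.resize(w,(267,200))
cv2.imwrite('pics/f.png',np.hstack([a,np.vstack([b,b*0])]))
E
```

```text
time_s: 13.1
ee_pos: [567.9, 98.5, 97.9]
ee_rot: [-179.9, -0.0, -33.7]
force: [-1.8, -0.5, 15.7]
gripper_width: 40.2
time_s: 13.4
ee_pos: [567.9, 98.5, 97.9]
ee_rot: [-179.9, -0.1, -33.7]
force: [-4.0, -1.1, 20.5]
gripper_width: 39.7
248 153
```

View pics/f.png

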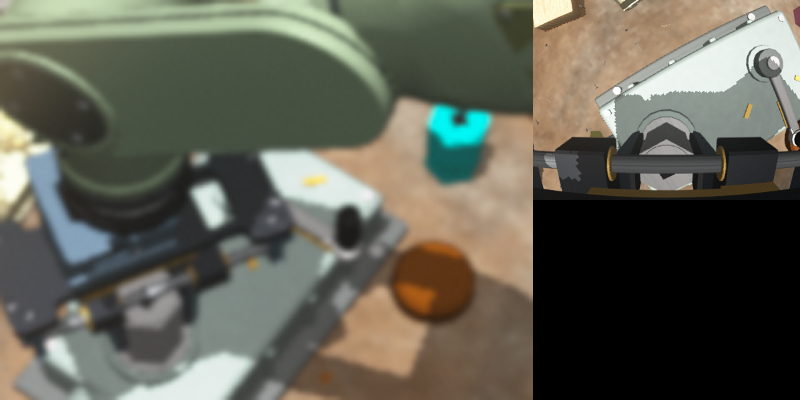

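The side and wrist views show the socket standing on the washer, held in the gripper. The lever is still over its middle mark. The hard stop at 97.9 matches the grasp offset (38.9−12 = 97.9−71 = 26.9 mm).

```bash
python3 -c "
from workcell import env
print(env.job_done())"
```

```text
the job is handed in; nothing more can be done
None
```

The lever is in neutral, and one of the large sockets is seated on the nut, still held in the gripper. I handed the job in at about 13.5 s.

- **Lever:** I gripped the knob, swung it along its arc to neutral and released it. The wrist view then put the arm at 176.4°, against 176.5° for the middle of the two outer marks. The last picture shows it still over the middle mark.
- **Socket:** I tried the large socket on the rail's end peg nearest the robot first, and it was the one that fits. It slid past the "too small" height with forces under 5 N and stopped firmly. It is held on the nut with about 20 N downward, about 4 N sideways and no measurable tilt.
- **Seating check:** the fingertips ended 26.9 mm above the washer face, the same as their height above the socket's foot when I gripped it on the rail. The foot is therefore on the washer, and the socket did not slip in the grip.
- **Other sockets:** I did not need to touch the other large socket, the slim one or the coloured ones.
- **Disagreements:** camera estimates of the nut's position differed by 2 to 3 mm (up to 6 mm for the first oblique one). The socket settled about 1.5 mm from my last estimate. One oblique wrist view put the knob about 9 mm off, so I used the top-camera position and the known 90 mm arm length instead.

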